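# Open the stock flask for decanting

## Task

Unscrew the black cap from the big amber flask that leans in the wooden cradle, without forcing the thread, and keep hold of it as it comes free and is lifted clear of the neck. Then set it down gently, right way up (open side down), flat inside the blue dish, leaving the small amber bottles standing where they are.

Things in the scene. Friction and masses are not known exactly. Their poses are not given: they have to be found in the camera images.
- neck (a point): Centre of the flask's mouth; z points out of the mouth along the flask's axis. The neck is 21 mm wide, 30 mm over its right-handed thread (three-start, 16.8 mm rise a turn). The cap loosens counter-clockwise seen from above it and comes off the thread after about 1.1 turns (400 to 440 degrees, in several holds); until then it must not be pulled off. Let go on the way, it rests on the thread.
- cap_center (a point): Centre (half-way up) of the round black screw cap: 44 mm tall, 42 mm wide, 45 g; z points out through its closed top. Upper 18 mm: solid fluted grip; lower 26 mm: hollow skirt, 40 mm wide. Screwed home, the centre lies on the neck's axis, 4 mm below the mouth. It rises 16.8 mm a turn with 1 mm play; once off the thread it needs about 8 mm more along the axis to be clear of the neck.
- dish: Round shallow blue ceramic dish, 132 mm wide, its floor 5 mm thick and 112 mm wide inside, its rim 12 mm high; origin at the centre of its underside, z up. Fixed; it stands to the left or to the right of the flask (the wooden tray takes the other side).
- bottle0_center (a point): Centre of a small amber glass bottle, 42 mm wide and 60 mm tall, standing loose on the wooden tray; leave alone.
- bottle1_center (a point): Another such bottle on the wooden tray; leave alone.
- bottle2_center (a point): Another such bottle, standing on the table; leave alone.
- bottle3_center (a point): Another such bottle, standing on the table; leave alone.
- bottle4_center (a point): Another such bottle, standing on the table; leave alone.
- flask: Amber glass flask, 85 mm wide, 178 mm tall, fixed in a low wooden cradle (130 mm wide, 70 mm high), leaning 20 degrees so that its neck points up and towards the robot; the cradle's place and yaw vary. Origin at the centre of the flask's underside, z along its axis to the mouth.
- cap: The black screw cap; origin at the centre of its open lower rim, 22 mm below its centre; z out through the closed top.
There are look-alikes about, which are no part of the job. What is shaped like the part that bears bottle4_center but turquoise is not meant.

How it is judged:
By the outcome, as a careful person would: the job done as asked, in the order asked, and still so for the second after the job is handed in, with the robot touching nothing.
It also fails if it takes over 67 s, if anything falls off the work surface, if the arm or the gripper's body presses on something with over 40 N, if the wrist force passes 120 N, or if a joint passes its speed limit or range.

## Robot

A 6-joint arm with a two-finger parallel gripper is mounted at the origin on the work surface. World frame = base frame: x ahead of the robot, y to its left, z up, the work surface at z = 0. Lengths are in mm, angles in rad, forces in N, time in s.
With the tool pointing down it reaches from about 400 to 925 mm from the base axis. Payload 12.5 kg.
Tool frame: the origin (TCP) lies midway between the tips of the shut fingers; the grasp point (between the pads) lies 19 mm behind it (env.tcp_to_grasp is the distance from the TCP to the grasp point, in mm); z points along the fingers, y is the line along which they close (so a half turn about z gives the same grasp; the last joint's range is limited). The gripper opens to 95 mm and grips with 3 to 60 N. Pads are 20 mm wide; open, the fingers measure 119 mm over their backs; the gripper's body (75 mm by 180 mm) begins 59 mm behind the grasp point.
Start: joints at [1.121, 0.491, 1.559, -0, 1.092, -0.106], TCP at [210.651, 588.45, 214.661] pointing down, gripper open.
Joint ranges: [-3.1, 3.1], [-0.84, 2.19], [0.05, 2.79], [-1.13, 4.28], [0.06, 2.93], [-2.69, 2.69]. Speed limits (rad/s): [2.22, 2.22, 2.79, 3.14, 3.14, 3.14].

## Interface

Orientations are given as [roll, pitch, yaw] about the fixed x, y, z axes, in that order (R = Rz(yaw) Ry(pitch) Rx(roll)).
In Python, from cell import env gives the robot as it stands. The module is installed in compiled form; this text tells all that it offers.
- The arm moves only by the tool step_arm, never from a script. Its argument "plan" is a list that holds one entry, the list of rows, each a list of 5 numbers: the shift along the tool's x, y, z in mm, then the turn about the tool's z in degrees, then the opening, from -1 (shut) to 1 (fully open). A call has 1 to 8 rows; each row is the pose to reach, as a shift and turn from the pose commanded when the call began, along the tool's axes at that moment; what a row does not reach only later rows make up. A row lasts 1/12 s, in which the tool goes at most 41.7 mm and 7.16 degrees, less where a joint would pass 70% of its speed; a pose out of reach is approached as far as the arm can. A call with a gripper value outside its range is refused whole. The fingers move at their own pace and stop on an object; the grip force is fixed at half the most. Time passes only in rows, so rows that repeat a pose let the fingers close. It gives the time, the measured TCP pose, the force, the opening and the grip force at its end, in the units of the state.
- env.state(): the state, without advancing time (a new reading comes with each control period).
- env.read_camera(name): name is "scene" or "top"; returns the picture (384x512x3 uint8, blue, green, red); there is no depth.
- env.get_calibration(name): a dict with "K" (3x3 intrinsics, pixels), "D" ([k1, k2, p1, p2, k3] as OpenCV has them; the pictures are not rectified), "extrinsics" (4x4, takes a point from world to camera coordinates). Camera axes: x right, y up, looking along -z (the intrinsics and any distortion apply to the point x, -y, -z); pixel columns grow to the right and rows downward; lengths in mm; the calibration is good to about 2 mm. A picture is of the moment at which its call begins. get_calibration takes no time and is no camera call.
- env.job_done(): hands the job in; it is judged then, once.
The state is a dict: "t": time; "joints": joint angles; "qvel": joint speeds; "tau": joint torques, N m; "eef_pos": TCP position; "tcp_rot": TCP orientation; "ft_force": force on the tool from outside, world axes, zero at the start; "moment": the same for the moment, N m; "opening": opening from 0.0 (shut) to 1.0 (fully open); "grip_force": force on a finger pad.
Only numpy, scipy, OpenCV 4.12 (cv2) and the standard library are available. Lean on these libraries where they do the work, as an engineer would, in place of code of your own. Each camera call takes 0.05 s, during which the arm holds its last target. There are 200 camera calls.

## Working session

There is one attempt and no reset: what is moved stays moved. The work goes in short steps, Python scripts to look and compute and a tool call to move; the robot and the scene stay as the last step left them, time stands still between calls to the robot, and variables do not carry over. Pictures are saved under pics/ and viewed, at most 11 in all, crops included, and the job is handed in when it is done.

Besides the shell and the picture viewer there is one more tool, called after "Request:" as name(argument=value, ...), one argument or row to a line, values as JSON. step_arm: Moves the arm, as the interface text tells. Its arguments: {"type":"object","properties":{"plan":{"type":"array"}},"required":["plan"]}

```bash
mkdir -p pics; python3 - <<'E'
from cell import env
import cv2,numpy as np
for n in("scene","top"):
    im=env.read_camera(n); cv2.imwrite(f"pics/{n}0.png",im); c=env.get_calibration(n)
    print(n,np.round(c["K"],1).tolist(),np.round(c["D"],3),np.round(c["extrinsics"],3).tolist())
print(env.state(),env.tcp_to_grasp)
E
```

```text
scene [[413.2, 0.0, 250.1], [0.0, 413.2, 191.0], [0.0, 0.0, 1.0]] [-0.044  0.     0.     0.     0.   ] [[0.52, 0.854, -0.006, -311.308], [-0.673, 0.414, 0.613, 298.161], [0.526, -0.315, 0.79, -1272.405], [0.0, 0.0, 0.0, 1.0]]
top [[458.9, 0.0, 251.2], [0.0, 458.9, 192.8], [0.0, 0.0, 1.0]] [0.019 0.    0.    0.    0.   ] [[-0.013, -1.0, 0.012, 8.91], [0.986, -0.011, 0.164, -600.741], [-0.164, 0.014, 0.986, -1106.711], [0.0, 0.0, 0.0, 1.0]]
{'t': 0.1, 'joints': array([ 1.12139233e+00,  4.91481274e-01,  1.55936806e+00,  4.04748267e-05,
        1.09171065e+00, -1.05610823e-01]), 'qvel': array([ 0.00169131, -0.00075005, -0.00199426, -0.00137395,  0.00088467,
        0.0004902 ]), 'tau': array([ 3.62219886e-03, -6.13629127e+01, -2.58600605e+01,  6.93874620e-02,
        4.70660313e-02, -7.20087542e-05]), 'eef_pos': array([210.5483406 , 588.24821095, 214.13841756]), 'tcp_rot': array([-3.14063449e+00, -1.37670940e-04,  2.79778074e+00]), 'ft_force': array([ 0.15647629, -1.23728197,  0.32533424]), 'moment': array([ 0.003705  , -0.02383061, -0.03515089]), 'grip_force': 0.0, 'opening': 0.9997311643779289} 18.8
```

View pics/scene0.png

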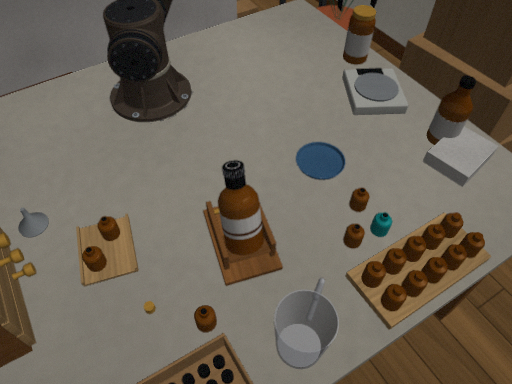

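View pics/top0.png

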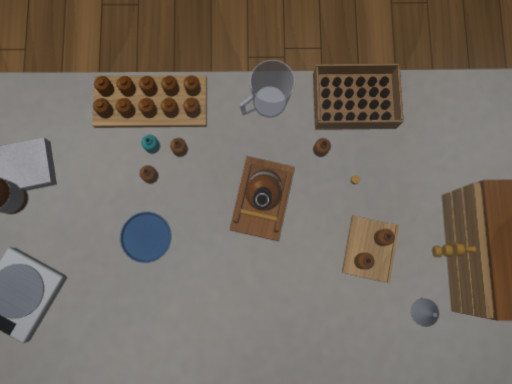

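The scene view shows the cap at about (234,174), the flask below it and the dish at (320,160). The top view has the cap at about (262,199), the dish at (146,237), and the cradle with corners near (256,158), (294,168), (278,240) and (232,231).

```bash
cat > h.py <<'E'
from cell import env
import cv2,numpy as np
from scipy.spatial.transform import Rotation as R
C={n:env.get_calibration(n) for n in("scene","top")}
def ray(n,uv):
    c=C[n];E=np.array(c["extrinsics"]);p=cv2.undistortPoints(np.array([[uv]],float),np.array(c["K"]),np.array(c["D"]))[0,0]
    d=E[:3,:3].T@np.array([p[0],-p[1],-1]);return -E[:3,:3].T@E[:3,3],d/np.linalg.norm(d)
def plane(n,uv,z):
    o,d=ray(n,uv);return o+d*(z-o[2])/d[2]
def tri(a,b):
    (o,d),(p,e)=ray("scene",a),ray("top",b)
    s=np.linalg.lstsq(np.c_[d,-e],p-o,rcond=None)[0];x,y=o+d*s[0],p+e*s[1];return (x+y)/2,np.linalg.norm(x-y)
def proj(n,P):
    c=C[n];E=np.array(c["extrinsics"]);q=E[:3,:3]@np.array(P,float)+E[:3,3]
    return cv2.projectPoints(np.array([[q[0],-q[1],-q[2]]]),np.zeros(3),np.zeros(3),np.array(c["K"]),np.array(c["D"]))[0].ravel()
def blob(m,near,r=40):
    n,l,s,c=cv2.connectedComponentsWithStats(m.astype(np.uint8))
    k=[i for i in range(1,n) if np.hypot(*(c[i]-near))<r]
    i=max(k,key=lambda i:s[i][4]);return c[i],s[i],l==i
E
python3 - <<'E'
from h import *
s=cv2.imread("pics/scene0.png");t=cv2.imread("pics/top0.png")
for n,im,near in(("scene",s,(234,174)),("top",t,(262,199))):
    m=im.max(2)<50
    c,st,l=blob(m,near,15);print(n,c,st,cv2.minAreaRect(np.argwhere(l)[:,::-1].astype(np.float32)))
h=cv2.cvtColor(t,cv2.COLOR_BGR2HSV)
c,st,l=blob((h[...,0]>95)&(h[...,0]<125)&(h[...,1]>110),(146,237));print("dish",c,st,plane("top",c,8))
# cradle: corners in world
hh=h;m=((hh[...,0]<20)&(hh[...,1]>90));c,st,l=blob(m,(262,199));print(c,st)
pts=np.argwhere(l)[:,::-1].astype(np.float32);b=cv2.boxPoints(cv2.minAreaRect(pts));W=[plane("top",p,10)[:2] for p in b];print(np.round(b),np.round(W))
for i in range(4):
    d=W[(i+1)%4]-W[i];print(np.linalg.norm(d),np.degrees(np.arctan2(d[1],d[0])))
a=cv2.resize(s[140:280,180:300],None,fx=3.3,fy=3.3,interpolation=2)
b=cv2.resize(t[145:250,217:307],None,fx=4.4,fy=4.4,interpolation=2)
cv2.imwrite("pics/crop1.png",np.hstack([a,b]) if a.shape[0]==b.shape[0] else np.hstack([a[:460],b[:460]]))
E
```

```text
scene [233.98329356 177.49642005] [223 162  22  28 419] ((233.6599884033203, 175.6199951171875), (27.435745239257812, 20.081832885742188), 81.8698959350586)
top [262.68518519 196.2962963 ] [253 188  18  21 108] ((262.5000305175781, 198.0), (17.677669525146484, 19.091880798339844), 45.0)
dish [146.19219569 237.22772277] [ 123  214   47   47 1717] [495.60054422 271.2525042    8.        ]
[261.61759201 199.29288833] [ 230  157   64   83 3206]
[[229. 229.]
 [246. 156.]
 [294. 167.]
 [278. 240.]] [[ 513.   58.]
 [ 706.   14.]
 [ 676. -113.]
 [ 484.  -66.]]
198.40299954687762 -12.859525817665613
130.74341688259912 -103.46572894132444
197.87131964914914 166.1305744879663
127.251232612087 76.77087591009199
```

View pics/crop1.png

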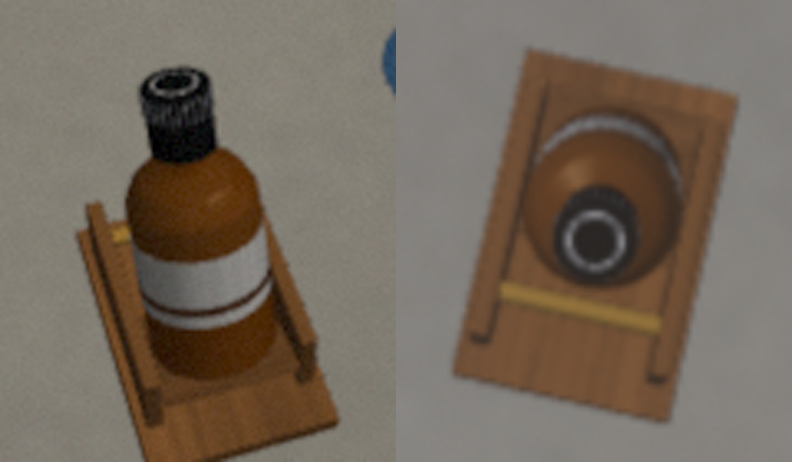

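```bash
python3 - <<'E'
from h import *
az=np.radians(166.6);a=np.array([np.sin(.349)*np.cos(az),np.sin(.349)*np.sin(az),np.cos(.349)])
P,e=tri((233.1,164.9),(261.9,199.2));print("top",P,e,"a",a)
# base check: cap top lies 196 mm (178+18) up the axis from the underside
B=P-a*196;print("flask base",B, "cap center",P-22*a)
t=cv2.imread("pics/scene0.png")
for n in("scene","top"): print(n,[proj(n,P-k*a).round(1) for k in(0,22,44,196)])
G=P-9*a;print("grasp",G,"TCP",G-[0,0,18.8])
E
```

```text
top [559.46054735 -16.21459026 221.03034565] 5.623349088500276 a [-0.33264875  0.07924811  0.93971514]
flask base [624.65970236 -31.74721995  36.84617803] cap center [566.77881985 -17.9580487  200.35661255]
scene [array([231.7, 165. ]), array([233.2, 174.8]), array([234.6, 184.2]), array([243.7, 242.6])]
top [array([260.7, 198.7]), array([261.1, 196.8]), array([261.5, 195. ]), array([264. , 184.3])]
grasp [562.4543861  -16.92782326 212.57290938] TCP [562.4543861  -16.92782326 193.77290938]
```

```bash
cat >> h.py <<'E'
def go(P,yaw=None):
    s=env.state();M=R.from_euler("xyz",s["tcp_rot"]);d=M.inv().apply(np.array(P)-s["eef_pos"])
    y=np.degrees(s["tcp_rot"][2]);t=0 if yaw is None else -((yaw-y+180)%360-180)
    print("shift",d.round(1),"turn",round(t,1),"yaw",round(y,1))
E
python3 - <<'E'
from h import *
go([562,-18,268],166.6)
E
```

```text
shift [-535.2 -452.4  -53.5] turn -6.3 yaw 160.3
```

Request:
step_arm(
  plan=[
    [[-10,-8,-30,0,1],[-40,-30,-53,0,1],[-70,-56,-53,-2,1],[-100,-82,-53,-4,1],[-130,-108,-53,-6,1],[-160,-134,-53,-6,1],[-190,-160,-53,-6,1],[-220,-186,-53,-6,1]],
  ],
)

```text
t: 0.77
eef_pos: [355.5, 337.4, 267.6]
tcp_rot: [-3.142, -0.0, 2.903]
ft_force: [0.5, 0.0, 0.4]
opening: 1.001
grip_force: 0.0
```

Request:
step_arm(
  plan=[
    [[-30,-26,0,0,1],[-60,-52,0,0,1],[-90,-78,0,0,1],[-120,-102,0,0,1],[-150,-127,0,0,1],[-180,-152,0,0,1],[-210,-178,0,0,1],[-240,-204,0,0,1]],
  ],
)

```text
t: 1.43
eef_pos: [540.7, 82.3, 267.5]
tcp_rot: [3.142, -0.0, 2.902]
ft_force: [0.5, 0.6, 0.5]
opening: 1.0
grip_force: 0.0
```

```bash
python3 - <<'E'
from h import *
go([562,-18,268],166.6);print(env.state())
E
```

```text
shift [-44.5 -92.3  -0.6] turn -0.3 yaw 166.3
{'t': 1.4333, 'joints': array([ 3.01237059e-02,  3.27619065e-01,  1.68008695e+00,  1.28546670e-04,
        1.13423905e+00, -1.30149046e+00]), 'qvel': array([-0.75314328,  0.30740588, -0.46509005, -0.00094941,  0.15531842,
       -0.74577549]), 'tau': array([  4.29667354, -54.41834092, -23.44501734,  -0.12963053,
        -0.08681148,   1.16605416]), 'eef_pos': array([540.65300794,  82.25299592, 267.46033669]), 'tcp_rot': array([ 3.14157414e+00, -3.70694524e-04,  2.90235612e+00]), 'ft_force': array([0.49540303, 0.57761456, 0.51789887]), 'moment': array([ 0.03908436, -0.0059935 ,  0.03412294]), 'grip_force': 0.0, 'opening': 0.9995741128041149}
```

Request:
step_arm(
  plan=[
    [[-15,-30,0,0,1],[-30,-55,0,0,1],[-30,-55,0,0,1],[-30,-55,0,0,1]],
  ],
)

```text
t: 1.77
eef_pos: [556.2, 22.3, 267.1]
tcp_rot: [3.142, -0.001, 2.9]
ft_force: [0.3, -0.1, 0.6]
opening: 0.998
grip_force: 0.0
```

```bash
python3 - <<'E'
from h import *
go([562,-18,268],166.6)
for n in("scene","top"): cv2.imwrite(f"pics/{n}1.png",env.read_camera(n))
a=cv2.imread("pics/scene1.png")[110:250,160:310]
b=cv2.imread("pics/top1.png")[125:265,187:337]
cv2.imwrite("pics/crop2.png",cv2.resize(np.hstack([a,b]),None,fx=2.6,fy=2.6,interpolation=2))
print(proj("top",env.state()["eef_pos"]),proj("scene",env.state()["eef_pos"]))
E
```

```text
shift [-15.3 -37.8  -0.9] turn -0.4 yaw 166.2
[241.71184202 197.22626662] [248.25483441 139.00639958]
```

View pics/crop2.png

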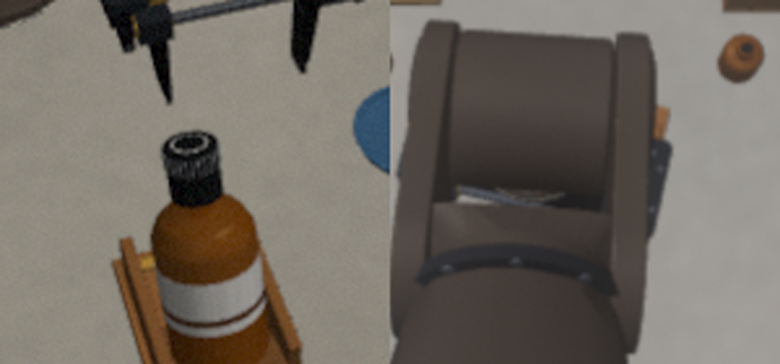

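The crop shows the open fingertips at (224,148) and (276,137) in the scene image, above and to the left of the cap. That matches the TCP projection to a few pixels. I'll centre over the cap and then descend.

Request:
step_arm(
  plan=[
    [[-15,-38,0,0,1],[-15,-38,0,0,1],[-15,-38,20,0,1],[-15,-38,45,0,1],[-15,-38,65,0,1],[-15,-38,73,0,1],[-15,-38,73,0,1],[-15,-38,73,0,1]],
  ],
)

```text
t: 2.53
eef_pos: [561.9, -16.2, 195.2]
tcp_rot: [3.141, 0.0, 2.903]
ft_force: [0.9, 0.3, 0.7]
opening: 0.998
grip_force: 0.0
```

```bash
python3 - <<'E'
from h import *
go([562.4,-18.5,193.8],166.6)
cv2.imwrite("pics/c3.png",cv2.resize(env.read_camera("scene")[110:250,160:310],None,fx=4,fy=4,interpolation=2))
E
```

```text
shift [-1.1 -2.1  1.4] turn -0.2 yaw 166.4
```

View pics/c3.png

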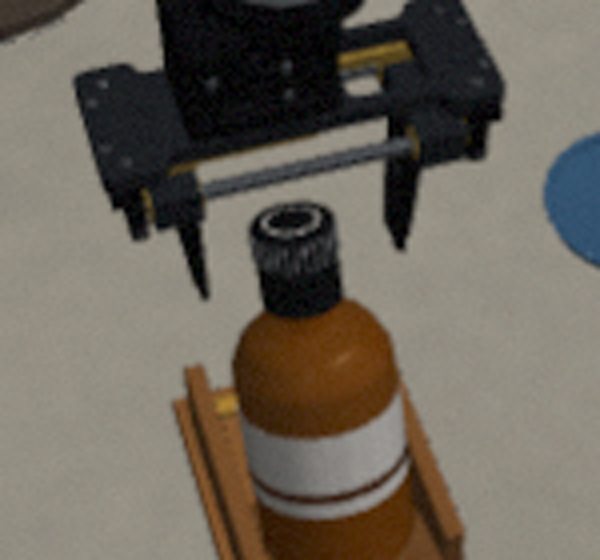

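Fingertips at (205,297) and (400,248) straddle the fluted grip, whose centre is at (294,240). I need about 2 mm more sideways, then I can close.

Request:
step_arm(
  plan=[
    [[-0.5,-1.5,0,0,1],[-0.5,-1.5,0,0,0.2],[-0.5,-1.5,0,0,-0.1],[-0.5,-1.5,0,0,-0.3],[-0.5,-1.5,0,0,-1],[-0.5,-1.5,0,0,-1],[-0.5,-1.5,0,0,-1]],
  ],
)

```text
t: 3.17
eef_pos: [561.8, -18.5, 194.7]
tcp_rot: [3.142, 0.0, 2.902]
ft_force: [-0.1, -0.4, -0.7]
opening: 0.637
grip_force: 0.0
```

```bash
python3 - <<'E'
from h import *
go([562.4,-18.5,193.8],166.6);s=env.state();print(s["ft_force"],s["moment"],s["grip_force"],s["opening"]*95)
E
```

```text
shift [-0.6  0.1  0.9] turn -0.3 yaw 166.3
[-0.08414568 -0.42087184 -0.67892196] [-0.02507497  0.00238098 -0.01742591] 0.0 60.535709529507216
```

Request:
step_arm(
  plan=[
    [[0,0,0,0,-1],[0,0,0,0,-1],[0,0,0,0,-1],[0,0,0,0,-1],[0,0,0,0,-1],[0,0,0,0,-1]],
  ],
)

```text
t: 3.67
eef_pos: [561.8, -18.4, 194.6]
tcp_rot: [3.141, -0.0, 2.903]
ft_force: [-0.7, -0.2, -0.5]
opening: 0.436
grip_force: 30.0
```

```bash
python3 - <<'E'
from h import *
go([562.4,-18.5,193.8],166.6);s=env.state();print(s["ft_force"],s["moment"],s["grip_force"],s["opening"]*95)
M=R.from_euler("xyz",s["tcp_rot"]);print(M.inv().apply(s["ft_force"]))
E
```

```text
shift [-0.6  0.1  0.8] turn -0.3 yaw 166.3
[-0.72411008 -0.22299443 -0.50259902] [-0.03741073  0.02708687 -0.01913792] 29.999908804893494 41.427173337857226
[ 0.65068875 -0.38818261  0.50257947]
```

Request:
step_arm(
  plan=[
    [[0,0,-0.2,-5,-1],[0.2,0,-0.5,-10,-1],[0.2,0,-0.7,-15,-1],[0.3,0,-0.9,-20,-1],[0.4,0,-1.1,-25,-1],[0.5,0,-1.3,-30,-1],[0.6,0,-1.6,-36,-1],[0.6,0,-1.8,-40,-1]],
  ],
)

```text
t: 4.33
eef_pos: [562.0, -21.1, 197.0]
tcp_rot: [-3.136, -0.0, -2.677]
ft_force: [-1.0, -20.1, 4.8]
opening: 0.435
grip_force: 30.0
```

```bash
python3 - <<'E'
from h import *
go([562.4,-18.5,193.8],166.6);s=env.state();print(s["ft_force"],s["moment"],s["grip_force"],s["opening"]*95,s["joints"][5])
M=R.from_euler("xyz",s["tcp_rot"]);print(M.inv().apply(s["ft_force"]))
E
```

```text
shift [-1.6  2.2  3.2] turn 40.0 yaw -153.4
[ -1.02417595 -20.08024322   4.75723582] [-3.91597499  0.13685292 -0.63206371] 29.992386231870114 41.321209054331376 -2.1850263975007747
[  9.90741912 -17.52120923  -4.66333251]
```

Grip and turn work, but a 20 N side force shows the axis is about 4.5 mm farther out than I estimated. I'll release, recentre and turn back.

```bash
cat >> h.py <<'E'
A=np.array([-0.33265,0.07925,0.93972]);C0=np.array([566.3,-19.5,194.6])
def st():
    s=env.state();M=R.from_euler("xyz",s["tcp_rot"]);y=np.degrees(s["tcp_rot"][2])
    print("t",s["t"],"F_tool",M.inv().apply(s["ft_force"]).round(1),"grip",s["grip_force"].__round__(1),"open",round(s["opening"]*95,1),"yaw",round(y,1),"pos",s["eef_pos"].round(1))
E
python3 - <<'E'
from h import *
go(C0+A*16.8*40/360,126.6)
E
```

```text
shift [-4.1 -0.1  0.6] turn 80.0 yaw -153.4
```

Request:
step_arm(
  plan=[
    [[0,0,0,0,0.3],[0,0,0,0,0.3],[0,0,0,0,0.3],[0,0,0,7,0.3],[0,0,0,14,0.3],[0,0,0,21,0.3],[0,0,0,28,0.3],[0,0,0,35,0.3]],
  ],
)

```text
t: 5.0
eef_pos: [561.1, -17.9, 196.3]
tcp_rot: [3.141, -0.0, 2.983]
ft_force: [-0.2, 1.0, -0.1]
opening: 0.647
grip_force: 0.0
```

Request:
step_arm(
  plan=[
    [[0,0,0,7,0.3],[0,0,0,14,0.3],[0,0,0,21,0.3],[0,0,0,28,0.3],[0,0,0,35,0.3],[0,0,0,42,0.3],[0,0,0,45,0.3],[0,0,0,45,0.3]],
  ],
)

```text
t: 5.67
eef_pos: [561.1, -18.0, 196.3]
tcp_rot: [-3.142, -0.0, 2.202]
ft_force: [-0.0, 0.7, 0.7]
opening: 0.65
grip_force: 0.0
```

```bash
python3 - <<'E'
from h import *
go(C0+A*16.8*40/360,126.6);st()
E
```

```text
shift [-3.8  2.9 -0. ] turn -0.4 yaw 126.2
t 5.6667 F_tool [ 0.6  0.4 -0.7] grip 0.0 open 61.7 yaw 126.2 pos [561.1 -18.  196.3]
```

Request:
step_arm(
  plan=[
    [[-3.8,2.9,0,0,0.3],[-3.8,2.9,0,0,-0.1],[-3.8,2.9,0,0,-1],[-3.8,2.9,0,0,-1],[-3.8,2.9,0,0,-1],[-3.8,2.9,0,0,-1],[-3.8,2.9,0,0,-1],[-3.8,2.9,0,0,-1]],
  ],
)

```text
t: 6.33
eef_pos: [565.4, -19.8, 196.4]
tcp_rot: [-3.141, -0.0, 2.204]
ft_force: [-4.2, -3.1, 2.7]
opening: 0.469
grip_force: 28.5
```

```bash
python3 - <<'E'
from h import *
go(C0+A*16.8*40/360,126.6);st()
E
```

```text
shift [0.2 0.5 0.1] turn -0.3 yaw 126.3
t 6.3333 F_tool [ 0.  -5.2 -2.7] grip 28.5 open 44.6 yaw 126.3 pos [565.4 -19.8 196.4]
```

Request:
step_arm(
  plan=[
    [[0.4,-0.4,-0.2,-5,-1],[0.8,-0.7,-0.5,-10,-1],[0.9,-0.8,-0.7,-15,-1],[1,-0.9,-0.9,-20,-1],[1,-0.9,-1.1,-25,-1],[1.1,-1,-1.3,-30,-1],[1.2,-1,-1.5,-35,-1],[1.3,-1.1,-1.8,-40,-1]],
  ],
)

```text
t: 7.0
eef_pos: [564.0, -20.5, 199.1]
tcp_rot: [-3.14, 0.001, 2.907]
ft_force: [-5.5, -12.2, 8.4]
opening: 0.437
grip_force: 29.9
```

```bash
sed -i 's/C0=np.array.*/C0=np.array([565.2,-19.2,194.6])/' h.py; python3 - <<'E'
from h import *
go(C0+A*16.8*80/360,166.6);st()
E
```

```text
shift [0.4 1.6 1. ] turn -0.1 yaw 166.5
t 7.0 F_tool [  2.5 -13.1  -8.4] grip 29.9 open 41.5 yaw 166.5 pos [564.  -20.5 199.1]
```

Request:
step_arm(
  plan=[
    [[0,0,0,0,0.2],[0,0,0,0,0.2],[0,0,0,0,0.2],[0,0,0,7,0.2],[0,0,0,14,0.2],[0,0,0,21,0.2],[0,0,0,25,0.2],[0,0,0,25,0.2]],
  ],
)

```text
t: 7.67
eef_pos: [564.3, -18.9, 198.0]
tcp_rot: [3.141, -0.0, 2.462]
ft_force: [-0.8, 0.6, -0.0]
opening: 0.601
grip_force: 0.0
```

```bash
python3 - <<'E'
from h import *
go(C0+A*16.8*80/360,141.6);st()
cv2.imwrite("pics/c4.png",cv2.resize(env.read_camera("scene")[110:250,160:310],None,fx=4,fy=4,interpolation=2))
E
```

```text
shift [ 0.3 -0.1 -0.1] turn -0.5 yaw 141.1
t 7.6667 F_tool [1. 0. 0.] grip 0.0 open 57.1 yaw 141.1 pos [564.3 -18.9 198. ]
```

View pics/c4.png

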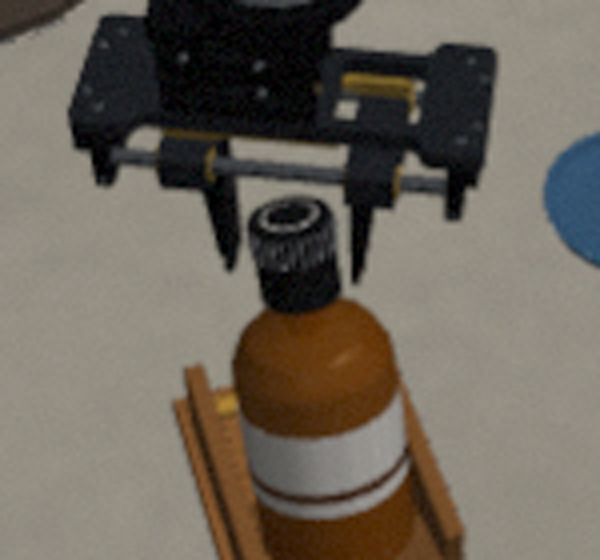

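The cap has risen about 6 crop pixels, roughly 4 mm, so it is unscrewing as expected. I'll go on with 50° holds placed evenly about the neutral grip yaw.

Request:
step_arm(
  plan=[
    [[0.3,0,0,0,-0.1],[0.3,0,0,0,-1],[0.3,0,0,0,-1],[0.3,0,0,0,-1],[0.3,0,0,0,-1],[0.3,0,0,0,-1],[0.3,0,0,0,-1]],
  ],
)

```text
t: 8.3
eef_pos: [563.9, -19.1, 198.3]
tcp_rot: [3.141, 0.0, 2.466]
ft_force: [-0.3, -0.2, -0.2]
opening: 0.451
grip_force: 29.0
```

Request:
step_arm(
  plan=[
    [[0.1,0,-0.3,-6,-1],[0.2,-0.1,-0.5,-12,-1],[0.3,-0.1,-0.8,-18,-1],[0.4,-0.2,-1.1,-25,-1],[0.4,-0.2,-1.4,-31,-1],[0.5,-0.3,-1.6,-37,-1],[0.6,-0.3,-1.9,-43,-1],[0.7,-0.3,-2.2,-50,-1]],
  ],
)

```text
t: 8.97
eef_pos: [562.7, -20.6, 201.1]
tcp_rot: [-3.139, -0.001, -2.94]
ft_force: [-1.7, -9.6, -0.5]
opening: 0.434
grip_force: 30.0
```

```bash
python3 - <<'E'
from h import *
go(C0+A*16.8*130/360,191.6);st()
E
```

```text
shift [-0.9  1.7  0.8] turn -0.0 yaw -168.4
t 8.9667 F_tool [ 3.6 -9.1  0.6] grip 30.0 open 41.2 yaw -168.4 pos [562.7 -20.6 201.1]
```

Request:
step_arm(
  plan=[
    [[0,0,0,0,0.2],[0,0,0,0,0.2],[0,0,0,0,0.2],[0,0,0,7,0.2],[0,0,0,14,0.2],[0,0,0,21,0.2],[0,0,0,28,0.2],[0,0,0,35,0.2]],
  ],
)

```text
t: 9.63
eef_pos: [563.2, -18.6, 200.2]
tcp_rot: [3.141, -0.0, 2.721]
ft_force: [-0.6, 0.7, -0.1]
opening: 0.6
grip_force: 0.0
```

Request:
step_arm(
  plan=[
    [[0,0,0,7,0.2],[0,0,0,15,0.2],[0,0,0,15,-0.1],[0,0,0,15,-1],[0,0,0,15,-1],[0,0,0,15,-1],[0,0,0,15,-1],[0,0,0,15,-1]],
  ],
)

```text
t: 10.3
eef_pos: [563.1, -18.8, 200.4]
tcp_rot: [3.142, -0.0, 2.467]
ft_force: [-0.4, -0.1, 0.2]
opening: 0.447
grip_force: 29.3
```

Request:
step_arm(
  plan=[
    [[0.1,0,-0.3,-6,-1],[0.2,-0.1,-0.5,-12,-1],[0.3,-0.1,-0.8,-18,-1],[0.4,-0.2,-1.1,-25,-1],[0.4,-0.2,-1.4,-31,-1],[0.5,-0.3,-1.6,-37,-1],[0.6,-0.3,-1.9,-43,-1],[0.7,-0.3,-2.2,-50,-1]],
  ],
)

```text
t: 10.97
eef_pos: [562.1, -20.3, 203.4]
tcp_rot: [-3.139, -0.001, -2.939]
ft_force: [-6.9, -12.9, 11.9]
opening: 0.439
grip_force: 30.0
```

```bash
python3 - <<'E'
from h import *
go(C0+A*16.8*180/360,191.6);st()
E
```

```text
shift [-0.6  1.6  0.9] turn 0.0 yaw -168.4
t 10.9667 F_tool [  9.4 -11.3 -11.9] grip 30.0 open 41.7 yaw -168.4 pos [562.1 -20.3 203.4]
```

Request:
step_arm(
  plan=[
    [[0,0,0,0,0.2],[0,0,0,0,0.2],[0,0,0,0,0.2],[0,0,0,7,0.2],[0,0,0,14,0.2],[0,0,0,21,0.2],[0,0,0,28,0.2],[0,0,0,35,0.2]],
  ],
)

```text
t: 11.63
eef_pos: [562.4, -18.4, 202.4]
tcp_rot: [3.141, -0.0, 2.721]
ft_force: [0.9, 1.0, -0.6]
opening: 0.598
grip_force: 0.0
```

Request:
step_arm(
  plan=[
    [[0,0,0,7,0.2],[0,0,0,15,0.2],[0,0,0,15,-0.1],[0,0,0,15,-1],[0,0,0,15,-1],[0,0,0,15,-1],[0,0,0,15,-1],[0,0,0,15,-1]],
  ],
)

```text
t: 12.3
eef_pos: [562.3, -18.7, 202.6]
tcp_rot: [-3.142, -0.0, 2.467]
ft_force: [-0.4, 0.0, 1.1]
opening: 0.45
grip_force: 29.0
```

Request:
step_arm(
  plan=[
    [[0.1,0,-0.3,-6,-1],[0.2,-0.1,-0.6,-12,-1],[0.3,-0.1,-1,-18,-1],[0.4,-0.2,-1.3,-25,-1],[0.4,-0.2,-1.7,-31,-1],[0.5,-0.3,-2,-37,-1],[0.6,-0.3,-2.3,-43,-1],[0.7,-0.3,-2.7,-50,-1]],
  ],
)

```text
t: 12.97
eef_pos: [561.6, -20.3, 205.8]
tcp_rot: [-3.139, -0.001, -2.939]
ft_force: [-3.5, -13.2, 1.6]
opening: 0.432
grip_force: 30.0
```

```bash
python3 - <<'E'
from h import *
go(C0+A*16.8*230/360,191.6);st()
E
```

```text
shift [-0.5  1.9  1.1] turn 0.0 yaw -168.4
t 12.9667 F_tool [  6.1 -12.2  -1.6] grip 30.0 open 41.0 yaw -168.4 pos [561.6 -20.3 205.8]
```

Request:
step_arm(
  plan=[
    [[0,0,0,0,0.2],[0,0,0,0,0.2],[0,0,0,0,0.2],[0,0,0.2,7,0.2],[0,0,0.4,14,0.2],[0,0,0.4,21,0.2],[0,0,0.4,28,0.2],[0,0,0.4,35,0.2]],
  ],
)

```text
t: 13.63
eef_pos: [561.7, -18.1, 204.8]
tcp_rot: [3.141, -0.0, 2.721]
ft_force: [-0.1, 0.6, -0.4]
opening: 0.601
grip_force: 0.0
```

Request:
step_arm(
  plan=[
    [[0,0,0,7,0.2],[0,0,0,15,0.2],[0,0,0,15,-0.1],[0,0,0,15,-1],[0,0,0,15,-1],[0,0,0,15,-1],[0,0,0,15,-1],[0,0,0,15,-1]],
  ],
)

```text
t: 14.3
eef_pos: [561.7, -18.5, 205.0]
tcp_rot: [3.141, 0.0, 2.467]
ft_force: [-0.6, -0.0, 0.5]
opening: 0.442
grip_force: 29.2
```

Request:
step_arm(
  plan=[
    [[0.1,0,-0.3,-6,-1],[0.2,-0.1,-0.6,-12,-1],[0.3,-0.2,-1,-18,-1],[0.4,-0.3,-1.3,-25,-1],[0.4,-0.4,-1.7,-31,-1],[0.5,-0.5,-2,-37,-1],[0.6,-0.6,-2.3,-43,-1],[0.7,-0.7,-2.6,-50,-1]],
  ],
)

```text
t: 14.97
eef_pos: [560.3, -20.7, 208.2]
tcp_rot: [-3.138, -0.001, -2.939]
ft_force: [-2.5, -14.8, 2.5]
opening: 0.437
grip_force: 30.0
```

```bash
python3 - <<'E'
from h import *
go(C0+A*16.8*280/360,191.6);st()
E
```

```text
shift [-1.1  2.3  1.3] turn 0.0 yaw -168.4
t 14.9667 F_tool [  5.5 -14.   -2.5] grip 30.0 open 41.5 yaw -168.4 pos [560.3 -20.7 208.2]
```

Request:
step_arm(
  plan=[
    [[0,0,0,0,0.2],[0,0,0,0,0.2],[0,0,0,0,0.2],[0,0.3,0.2,7,0.2],[0,0.3,0.4,14,0.2],[0,0.3,0.4,21,0.2],[0,0.3,0.4,28,0.2],[0,0.3,0.4,35,0.2]],
  ],
)

```text
t: 15.63
eef_pos: [560.7, -17.9, 207.0]
tcp_rot: [3.141, -0.0, 2.721]
ft_force: [-0.4, 0.5, -0.4]
opening: 0.602
grip_force: 0.0
```

Request:
step_arm(
  plan=[
    [[0,0,0,7,0.2],[0,0,0,15,0.2],[0,0,0,15,-0.1],[0,0,0,15,-1],[0,0,0,15,-1],[0,0,0,15,-1],[0,0,0,15,-1],[0,0,0,15,-1]],
  ],
)

```text
t: 16.3
eef_pos: [560.6, -18.2, 207.1]
tcp_rot: [3.141, -0.0, 2.467]
ft_force: [0.2, -0.0, 0.5]
opening: 0.445
grip_force: 29.4
```

Request:
step_arm(
  plan=[
    [[0.1,0,-0.3,-6,-1],[0.2,-0.1,-0.6,-12,-1],[0.3,-0.1,-1,-18,-1],[0.4,-0.2,-1.3,-25,-1],[0.4,-0.2,-1.7,-31,-1],[0.5,-0.3,-2,-37,-1],[0.6,-0.3,-2.3,-43,-1],[0.7,-0.3,-2.6,-50,-1]],
  ],
)

```text
t: 16.97
eef_pos: [559.5, -19.7, 210.4]
tcp_rot: [-3.139, -0.001, -2.939]
ft_force: [-3.4, -14.9, 5.4]
opening: 0.432
grip_force: 30.0
```

Request:
step_arm(
  plan=[
    [[0,0,0,0,0.2],[0,0,0,0,0.2],[0,0,0,0,0.2],[0,0,0.2,7,0.2],[0,0,0.4,14,0.2],[0,0,0.4,21,0.2],[0,0,0.4,28,0.2],[0,0,0.4,35,0.2]],
  ],
)

```text
t: 17.63
eef_pos: [559.9, -17.8, 209.2]
tcp_rot: [3.141, -0.0, 2.721]
ft_force: [0.0, 0.3, -0.2]
opening: 0.597
grip_force: 0.0
```

```bash
python3 - <<'E'
from h import *
go(C0+A*16.8*330/360,156.6);st()
cv2.imwrite("pics/c5.png",cv2.resize(env.read_camera("scene")[110:250,160:310],None,fx=4,fy=4,interpolation=2))
E
```

```text
shift [-0.2 -0.1  0.1] turn -0.7 yaw 155.9
t 17.6333 F_tool [0.1 0.3 0.2] grip 0.0 open 56.7 yaw 155.9 pos [559.9 -17.8 209.2]
```

View pics/c5.png

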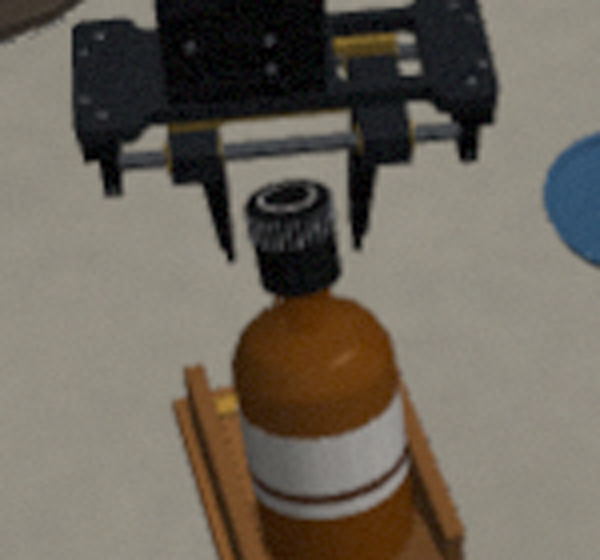

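The cap ring centre is now at (290,195) in the crop, up from about 218, and neck is showing below the skirt. I'll put a number on the rise by matching the cap patch.

```bash
cat >> h.py <<'E'
def rise():
    up=lambda i:cv2.resize(cv2.cvtColor(i,cv2.COLOR_BGR2GRAY),None,fx=8,fy=8,interpolation=cv2.INTER_CUBIC)
    T=up(cv2.imread("pics/scene0.png")[159:183,223:246]);I=up(env.read_camera("scene")[140:200,205:265])
    _,v,_,p=cv2.minMaxLoc(cv2.matchTemplate(I,T,cv2.TM_CCOEFF_NORMED))
    du,dv=p[0]/8+205-223,p[1]/8+140-159;print("moved px",du,dv,"score",round(v,2),"rise mm",round(-dv/.45,1),"turn",round(-dv/.45/16.8*360))
E
python3 -c "
from h import *
rise()
a=C0+[0,0,27];print((proj('scene',a)-proj('scene',a+20*A))/20)"
```

```text
moved px -0.875 -5.875 score 0.95 rise mm 13.1 turn 280
[0.07083993 0.45540786]
```

Request:
step_arm(
  plan=[
    [[0,0,0,7,0.2],[0,0,0,15,0.2],[0,0,0,15,-0.1],[0,0,0,15,-1],[0,0,0,15,-1],[0,0,0,15,-1],[0,0,0,15,-1],[0,0,0,15,-1]],
  ],
)

```text
t: 18.4
eef_pos: [559.9, -18.0, 209.3]
tcp_rot: [3.142, -0.0, 2.468]
ft_force: [0.1, -0.2, -0.5]
opening: 0.449
grip_force: 29.2
```

Request:
step_arm(
  plan=[
    [[0.1,0,-0.3,-6,-1],[0.2,-0.1,-0.6,-12,-1],[0.3,-0.1,-1,-18,-1],[0.4,-0.2,-1.3,-25,-1],[0.4,-0.2,-1.7,-31,-1],[0.5,-0.3,-2,-37,-1],[0.6,-0.3,-2.3,-43,-1],[0.7,-0.3,-2.6,-50,-1]],
  ],
)

```text
t: 19.07
eef_pos: [559.1, -19.7, 212.5]
tcp_rot: [-3.138, -0.0, -2.939]
ft_force: [-5.2, -15.9, 8.7]
opening: 0.433
grip_force: 30.0
```

```bash
python3 - <<'E'
from h import *
go(C0+A*16.8*380/360,191.6);st();rise()
E
```

```text
shift [-0.6  1.9  1.2] turn 0.0 yaw -168.4
t 19.0667 F_tool [  8.3 -14.6  -8.7] grip 30.0 open 41.2 yaw -168.4 pos [559.1 -19.7 212.5]
moved px -9.625 -16.125 score 0.44 rise mm 35.8 turn 768
```

Request:
step_arm(
  plan=[
    [[0,0,0,0,0.2],[0,0,0,0,0.2],[0,0,0,0,0.2],[0,0,0.2,7,0.2],[0,0,0.4,14,0.2],[0,0,0.4,21,0.2],[0,0,0.4,28,0.2],[0,0,0.4,35,0.2]],
  ],
)

```text
t: 19.78
eef_pos: [559.2, -17.6, 211.4]
tcp_rot: [3.141, -0.0, 2.722]
ft_force: [-0.3, -0.1, 0.1]
opening: 0.6
grip_force: 0.0
```

```bash
python3 -c "
from h import *
rise();st()"
```

```text
moved px -1.125 -6.25 score 0.96 rise mm 13.9 turn 298
t 19.8333 F_tool [-0.1  0.6 -0.3] grip 0.0 open 56.7 yaw 155.4 pos [559.2 -17.6 211.4]
```

Request:
step_arm(
  plan=[
    [[0,0,0,7,0.2],[0,0,0,14,0.2],[0,0,0,21,0.2],[0,0,0,25,0.2],[0,0,0,25,-0.1],[0,0,0,25,-1],[0,0,0,25,-1],[0,0,0,25,-1]],
  ],
)

```text
t: 20.5
eef_pos: [559.1, -17.8, 211.5]
tcp_rot: [3.142, -0.0, 2.294]
ft_force: [-0.3, 0.4, 0.3]
opening: 0.458
grip_force: 28.7
```

Request:
step_arm(
  plan=[
    [[0,0,0,0,-1],[0,0,0,0,-1],[0,0,0,0,-1]],
  ],
)

```text
t: 20.75
eef_pos: [559.1, -17.8, 211.5]
tcp_rot: [3.142, -0.0, 2.292]
ft_force: [-0.2, -0.4, 1.7]
opening: 0.453
grip_force: 28.8
```

```bash
python3 -c "
from h import *
go(C0+A*16.8*380/360,131.6);st()"
```

```text
shift [-0.1  0.1  0.3] turn -0.3 yaw 131.3
t 20.75 F_tool [-0.2 -0.4 -1.7] grip 28.8 open 43.0 yaw 131.3 pos [559.1 -17.8 211.5]
```

Request:
step_arm(
  plan=[
    [[0.1,-0.1,-0.3,-6,-1],[0.2,-0.1,-0.6,-12,-1],[0.2,-0.2,-0.9,-18,-1],[0.3,-0.2,-1.2,-25,-1],[0.4,-0.3,-1.5,-31,-1],[0.5,-0.3,-1.8,-37,-1],[0.6,-0.4,-2.1,-43,-1],[0.7,-0.5,-2.4,-50,-1]],
  ],
)

```text
t: 21.42
eef_pos: [557.4, -19.8, 214.7]
tcp_rot: [-3.138, -0.002, -3.114]
ft_force: [-9.8, -17.4, 12.6]
opening: 0.436
grip_force: 30.0
```

Request:
step_arm(
  plan=[
    [[0.1,0,-0.3,-6,-1],[0.2,0,-0.6,-12,-1],[0.3,0,-1,-18,-1],[0.4,0.1,-1.3,-25,-1]],
  ],
)

```text
t: 21.75
eef_pos: [558.3, -20.7, 216.0]
tcp_rot: [-3.136, -0.001, -2.678]
ft_force: [-0.4, -19.4, 3.0]
opening: 0.437
grip_force: 30.0
```

```bash
python3 -c "
from h import *
go(C0+A*16.8*455/360,206.6);st();s=env.state();print(s['moment'],s['joints'][5])"
```

```text
shift [-1.3  2.9  1.4] turn -0.1 yaw -153.5
t 21.75 F_tool [  9.  -17.2  -2.9] grip 30.0 open 41.5 yaw -153.5 pos [558.3 -20.7 216. ]
[-3.4631449   0.03113964 -0.58545835] -2.184049496388522
```

Request:
step_arm(
  plan=[
    [[0,0,0,0,0.2],[0,0,0,0,0.2],[0,0,0,0,0.2],[0,0,0,7,0.2],[0,0,0,14,0.2],[0,0,0,21,0.2],[0,0,0,28,0.2],[0,0,0,35,0.2]],
  ],
)

```text
t: 22.42
eef_pos: [557.9, -17.2, 215.0]
tcp_rot: [3.141, -0.0, 2.983]
ft_force: [0.7, -0.4, 0.7]
opening: 0.598
grip_force: 0.0
```

```bash
python3 -c "
from h import *
rise();st()
cv2.imwrite('pics/c6.png',cv2.resize(env.read_camera('scene')[110:250,160:310],None,fx=4,fy=4,interpolation=2))"
```

```text
moved px -1.5 -6.875 score 0.97 rise mm 15.3 turn 327
t 22.4667 F_tool [-1.4 -1.  -0.3] grip 0.0 open 57.0 yaw 170.4 pos [557.9 -17.1 215.1]
```

View pics/c6.png

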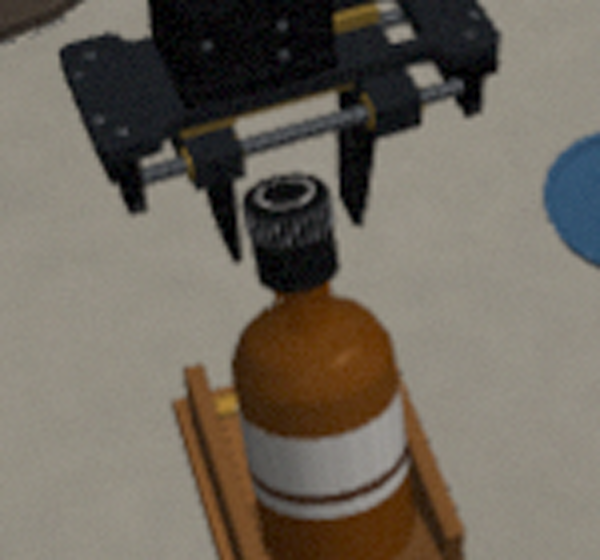

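The ring is at (287,188) in the crop, so the cap has risen about 15 mm, or 327°. Recent holds slipped because the grip had drifted too high. I'll lower the grasp and carry on.

```bash
python3 -c "
from h import *
go(C0+A*15.3,141.6)"
```

```text
shift [-2.3 -0.4  6.1] turn 29.6 yaw 171.2
```

Request:
step_arm(
  plan=[
    [[-1.2,0,3,7,0.2],[-2.3,-0.4,5.5,14,0.2],[-2.3,-0.4,5.5,21,0.2],[-2.3,-0.4,5.5,28,0.2],[-2.3,-0.4,5.5,30,0.2],[-2.3,-0.4,5.5,30,-0.1],[-2.3,-0.4,5.5,30,-1],[-2.3,-0.4,5.5,30,-1]],
  ],
)

```text
t: 23.18
eef_pos: [560.1, -18.2, 209.7]
tcp_rot: [3.141, -0.0, 2.47]
ft_force: [-0.3, -0.3, 1.3]
opening: 0.451
grip_force: 29.4
```

Request:
step_arm(
  plan=[
    [[0,0,0,0,-1],[0,0,0,0,-1],[0,0,0,0,-1],[0,0,0,0,-1]],
  ],
)

```text
t: 23.52
eef_pos: [560.1, -18.3, 209.7]
tcp_rot: [3.142, -0.0, 2.467]
ft_force: [-0.1, -0.1, 0.9]
opening: 0.449
grip_force: 29.3
```

Request:
step_arm(
  plan=[
    [[0.1,0,-0.3,-6,-1],[0.2,-0.1,-0.5,-12,-1],[0.3,-0.1,-0.8,-18,-1],[0.4,-0.2,-1.1,-25,-1],[0.4,-0.2,-1.4,-31,-1],[0.5,-0.3,-1.6,-37,-1],[0.6,-0.3,-1.9,-43,-1],[0.7,-0.3,-2.2,-50,-1]],
  ],
)

```text
t: 24.18
eef_pos: [559.1, -19.7, 212.8]
tcp_rot: [-3.139, -0.001, -2.939]
ft_force: [-8.0, -12.2, 9.7]
opening: 0.433
grip_force: 30.0
```

```bash
python3 -c "
from h import *
go(C0+A*17.6,191.6);st()"
```

```text
shift [-0.6  1.8  1.6] turn -0.0 yaw -168.4
t 24.1833 F_tool [ 10.3 -10.4  -9.6] grip 30.0 open 41.1 yaw -168.4 pos [559.1 -19.7 212.8]
```

Release, turn back, and measure the rise.

Request:
step_arm(
  plan=[
    [[0,0,0,0,0.2],[0,0,0,0,0.2],[0,0,0,0,0.2],[0,0,0,7,0.2],[0,0,0,14,0.2],[0,0,0,21,0.2],[0,0,0,28,0.2],[0,0,0,35,0.2]],
  ],
)

```text
t: 24.85
eef_pos: [559.4, -17.9, 211.7]
tcp_rot: [3.141, -0.0, 2.72]
ft_force: [-1.2, -0.7, 0.6]
opening: 0.603
grip_force: 0.0
```

```bash
python3 -c "
from h import *
rise();st()"
```

```text
moved px -1.5 -8.375 score 0.95 rise mm 18.6 turn 399
t 24.9 F_tool [-0.  -0.1  1. ] grip 0.0 open 57.0 yaw 155.4 pos [559.4 -17.8 211.7]
```

Request:
step_arm(
  plan=[
    [[0,0,0,7,0.2],[0,0,0,14,0.2],[0,0,0,20,0.2],[0,0,0,20,-0.1],[0,0,0,20,-1],[0,0,0,20,-1],[0,0,0,20,-1],[0,0,0,20,-1]],
  ],
)

```text
t: 25.57
eef_pos: [559.4, -18.1, 211.9]
tcp_rot: [3.142, -0.0, 2.381]
ft_force: [0.9, -0.2, 0.1]
opening: 0.455
grip_force: 28.9
```

Request:
step_arm(
  plan=[
    [[0,0,0,0,-1],[0,0,0,0,-1],[0.1,-0.1,-0.3,-6,-1],[0.2,-0.1,-0.5,-12,-1],[0.3,-0.2,-0.8,-18,-1],[0.4,-0.2,-1.1,-24,-1],[0.4,-0.3,-1.4,-30,-1],[0.5,-0.3,-1.6,-36,-1]],
  ],
)

```text
t: 26.23
eef_pos: [558.6, -19.5, 214.3]
tcp_rot: [-3.139, 0.0, 3.013]
ft_force: [-6.0, -11.6, 10.2]
opening: 0.442
grip_force: 29.9
```

Request:
step_arm(
  plan=[
    [[0.1,0,-0.3,-6,-1],[0.2,0,-0.6,-12,-1],[0.3,0,-0.9,-18,-1],[0.4,0,-1.2,-24,-1],[0.5,0.1,-1.5,-30,-1]],
  ],
)

```text
t: 26.65
eef_pos: [558.6, -20.2, 215.9]
tcp_rot: [-3.137, -0.0, -2.747]
ft_force: [-3.8, -16.4, 8.7]
opening: 0.435
grip_force: 30.0
```

```bash
python3 -c "
from h import *
go(C0+A*21.6,201.6);st()"
```

```text
shift [-0.4  2.7  1. ] turn 1.0 yaw -157.4
t 26.65 F_tool [  9.8 -13.8  -8.7] grip 30.0 open 41.3 yaw -157.4 pos [558.6 -20.2 215.9]
```

Request:
step_arm(
  plan=[
    [[0.3,0.2,-1,0,-1],[0.5,0.4,-1.9,0,-1],[0.5,0.4,-1.9,0,-1],[0.5,0.4,-1.9,0,-1]],
  ],
)

```text
t: 26.98
eef_pos: [558.6, -19.2, 217.3]
tcp_rot: [-3.138, 0.001, -2.752]
ft_force: [2.4, -8.8, -0.7]
opening: 0.438
grip_force: 30.0
```

```bash
python3 -c "
from h import *
st();print(env.state()['ft_force'])"
```

```text
t 26.9833 F_tool [ 1.1 -9.1  0.7] grip 30.0 open 41.6 yaw -157.7 pos [558.6 -19.2 217.3]
[ 2.40309955 -8.80096573 -0.71414964]
```

Request:
step_arm(
  plan=[
    [[0,0,-0.3,-6,-1],[0.1,0.1,-0.5,-12,-1],[0.2,0.2,-0.8,-18,-1],[0.2,0.2,-0.9,-22,-1],[0.2,0.2,-0.9,-22,-1]],
  ],
)

```text
t: 27.4
eef_pos: [559.6, -20.0, 219.1]
tcp_rot: [-3.134, 0.001, -2.363]
ft_force: [5.9, -13.2, 4.4]
opening: 0.439
grip_force: 30.0
```

```bash
python3 -c "
from h import *
st();print(env.state()['ft_force'],env.state()['joints'][5])"
```

```text
t 27.4 F_tool [  5.1 -13.6  -4.3] grip 30.0 open 41.7 yaw -135.4 pos [559.6 -20.  219.1]
[  5.89727089 -13.20786274   4.42182678] -2.4988694307268444
```

Request:
step_arm(
  plan=[
    [[0.2,0.2,-1,0,-1],[0.4,0.6,-2,0,-1],[0.4,0.6,-2,0,-1]],
  ],
)

```text
t: 27.65
eef_pos: [559.3, -19.7, 220.5]
tcp_rot: [-3.134, 0.002, -2.368]
ft_force: [9.7, -12.3, -2.6]
opening: 0.437
grip_force: 30.0
```

```bash
python3 -c "
from h import *
st();print(env.state()['ft_force'])"
```

```text
t 27.65 F_tool [  1.6 -15.6   2.7] grip 30.0 open 41.5 yaw -135.7 pos [559.3 -19.7 220.5]
[  9.70436902 -12.28697982  -2.62653336]
```

Request:
step_arm(
  plan=[
    [[0.2,0.2,-1,0,-1],[0.4,0.6,-2,0,-1],[0.4,0.6,-2,0,-1]],
  ],
)

```text
t: 27.9
eef_pos: [557.3, -18.7, 222.4]
tcp_rot: [-3.138, 0.001, -2.368]
ft_force: [1.9, -7.5, 3.6]
opening: 0.435
grip_force: 30.0
```

```bash
python3 -c "
from h import *
st();print(env.state()['ft_force'])"
```

```text
t 27.9 F_tool [ 3.9 -6.8 -3.5] grip 30.0 open 41.3 yaw -135.7 pos [557.3 -18.7 222.4]
[ 1.93661481 -7.54040374  3.56706285]
```

The axial force is gone and the side force is dropping, so the cap is off the thread. I'll lift it along the axis.

Request:
step_arm(
  plan=[
    [[0.4,0.6,-2,0,-1],[0.7,1.2,-4,0,-1],[1.1,1.8,-6,0,-1],[1.4,2.4,-8,0,-1],[1.8,3.1,-10.5,0,-1],[2.3,4,-13,0,-1],[2.8,4.8,-16,0,-1],[3.4,5.8,-19,0,-1]],
  ],
)

```text
t: 28.57
eef_pos: [549.5, -15.3, 241.1]
tcp_rot: [3.142, 0.0, -2.368]
ft_force: [-0.3, 0.2, 0.5]
opening: 0.436
grip_force: 30.0
```

Request:
step_arm(
  plan=[
    [[1,1.8,-6,0,-1],[2,3.5,-12,0,-1],[2.5,5,-20,0,-1],[2.5,5,-30,0,-1],[2.5,5,-40,0,-1],[2.5,5,-40,0,-1]],
  ],
)

```text
t: 29.07
eef_pos: [545.0, -13.7, 283.4]
tcp_rot: [-3.139, 0.002, -2.368]
ft_force: [-0.6, 0.2, -0.7]
opening: 0.435
grip_force: 30.0
```

```bash
python3 -c "
from h import *
st();print(env.state()['ft_force'])
cv2.imwrite('pics/c7.png',cv2.resize(env.read_camera('scene')[60:250,140:330],None,fx=3.1,fy=3.1,interpolation=2))"
```

```text
t 29.0667 F_tool [0.3 0.6 0.7] grip 30.0 open 41.3 yaw -135.7 pos [545.  -13.7 283.4]
[-0.64517538  0.19528346 -0.68195427]
```

View pics/c7.png

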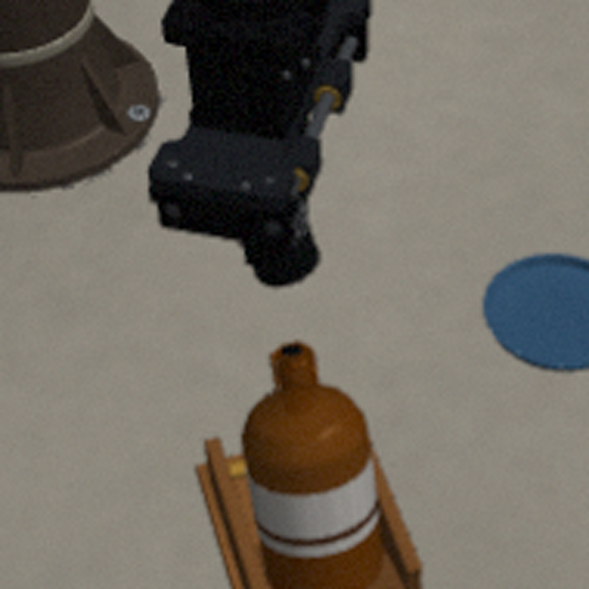

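The bare neck shows at (291,352) in the crop and the gripper holds the cap above it at about (290,260), well clear. Next I'll carry it to the dish.

```bash
python3 -c "
from h import *
go([496,271,110])"
```

```text
shift [-163.7  238.1  172. ] turn 0 yaw -135.7
```

Request:
step_arm(
  plan=[
    [[-7,10,0,0,-1],[-20,30,0,0,-1],[-37,54,0,0,-1],[-54,79,0,0,-1],[-71,103,0,0,-1],[-88,128,0,0,-1],[-105,153,0,0,-1],[-122,178,0,0,-1]],
  ],
)

```text
t: 29.78
eef_pos: [506.2, 201.0, 280.3]
tcp_rot: [3.141, -0.001, -2.368]
ft_force: [0.3, 0.4, -0.3]
opening: 0.436
grip_force: 30.0
```

Request:
step_arm(
  plan=[
    [[-15,22,10,0,-1],[-30,43,30,0,-1],[-40,56,60,0,-1],[-42,60,90,0,-1],[-42,60,120,0,-1],[-42,60,145,0,-1],[-42,60,165,0,-1],[-42,60,172,0,-1]],
  ],
)

```text
t: 30.45
eef_pos: [493.6, 271.4, 105.6]
tcp_rot: [3.14, -0.005, -2.368]
ft_force: [-0.6, 0.0, -0.3]
opening: 0.438
grip_force: 30.0
```

Request:
step_arm(
  plan=[
    [[0,0,20,0,-1],[0,0,40,0,-1],[0,0,60,0,-1],[0,0,67,0,-1],[0,0,67,0,-1]],
  ],
)

```text
t: 30.87
eef_pos: [494.7, 271.3, 40.8]
tcp_rot: [3.141, -0.002, -2.368]
ft_force: [-0.6, 0.2, -1.0]
opening: 0.438
grip_force: 30.0
```

```bash
python3 -c "
from h import *
go([496,271,40]);st()
cv2.imwrite('pics/c8.png',cv2.resize(env.read_camera('scene')[90:200,250:390],None,fx=5,fy=5,interpolation=2))"
```

```text
shift [-0.7 -1.1  0.8] turn 0 yaw -135.7
t 30.8667 F_tool [0.3 0.5 1. ] grip 30.0 open 41.6 yaw -135.7 pos [494.7 271.3  40.8]
```

View pics/c8.png

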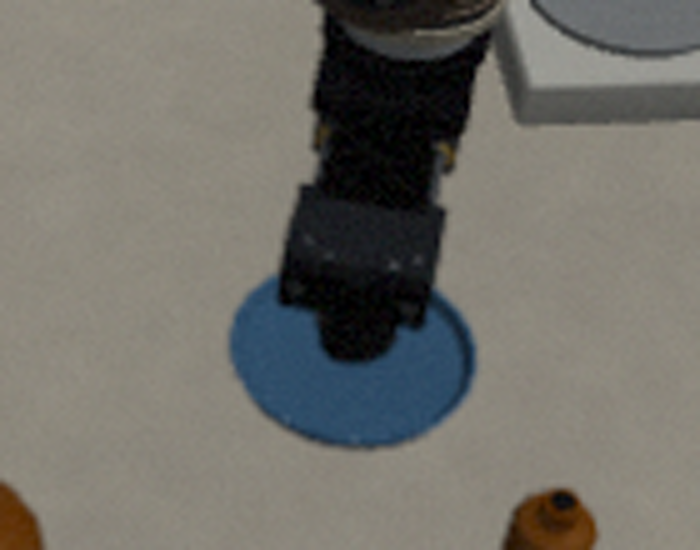

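The cap's bottom edge at (355,358) is over the dish centre at (352,358). I'll lower it gently until it touches.

Request:
step_arm(
  plan=[
    [[0,0,2,0,-1],[0,0,4,0,-1],[0,0,6,0,-1],[0,0,8,0,-1],[0,0,8,0,-1]],
  ],
)

```text
t: 31.33
eef_pos: [495.5, 271.3, 33.9]
tcp_rot: [-3.142, 0.0, -2.368]
ft_force: [-0.6, 0.1, -0.4]
opening: 0.436
grip_force: 30.0
```

Request:
step_arm(
  plan=[
    [[0,0,1,0,-1],[0,0,2,0,-1],[0,0,3,0,-1],[0,0,3,0,-1]],
  ],
)

```text
t: 31.67
eef_pos: [495.4, 271.2, 30.7]
tcp_rot: [3.141, -0.0, -2.368]
ft_force: [0.3, -0.4, -0.6]
opening: 0.435
grip_force: 30.0
```

Request:
step_arm(
  plan=[
    [[0,0,1,0,-1],[0,0,2,0,-1],[0,0,3,0,-1],[0,0,3,0,-1]],
  ],
)

```text
t: 32.0
eef_pos: [496.1, 271.8, 28.8]
tcp_rot: [-3.141, 0.002, -2.368]
ft_force: [-0.6, 1.5, 11.6]
opening: 0.436
grip_force: 30.0
```

Request:
step_arm(
  plan=[
    [[0,0,1,0,-1],[0,0,1.5,0,-1],[0,0,1.5,0,-1]],
  ],
)

```text
t: 32.25
eef_pos: [496.8, 271.9, 28.0]
tcp_rot: [-3.14, 0.004, -2.368]
ft_force: [0.2, -0.6, 16.4]
opening: 0.437
grip_force: 30.0
```

Request:
step_arm(
  plan=[
    [[0,0,1,0,-1],[0,0,2,0,-1],[0,0,2,0,-1],[0,0,2,0,-1]],
  ],
)

```text
t: 32.58
eef_pos: [497.8, 272.2, 26.7]
tcp_rot: [-3.139, 0.006, -2.368]
ft_force: [1.8, 0.9, 22.7]
opening: 0.434
grip_force: 30.0
```

```bash
python3 -c "
from h import *
st()"
```

```text
t 32.5833 F_tool [ -2.   -0.7 -22.7] grip 30.0 open 41.3 yaw -135.7 pos [497.8 272.2  26.7]
```

Request:
step_arm(
  plan=[
    [[0,0,-1,0,-1],[0,0,-2,0,-1],[0,0,-2,0,-0.12],[0,0,-2,0,-0.11],[0,0,-2,0,-0.1],[0,0,-2,0,-0.09],[0,0,-2,0,-0.08],[0,0,-2,0,-0.07]],
  ],
)

```text
t: 33.25
eef_pos: [495.1, 271.2, 26.0]
tcp_rot: [3.141, -0.001, -2.368]
ft_force: [0.7, -0.3, 0.5]
opening: 0.464
grip_force: 0.0
```

```bash
python3 -c "
from h import *
st()"
```

```text
t 33.25 F_tool [-0.3 -0.7 -0.5] grip 0.0 open 44.1 yaw -135.7 pos [495.1 271.2  26. ]
```

Request:
step_arm(
  plan=[
    [[0,0,0,0,-0.05],[0,0,0,0,-0.02],[0,0,0,0,0.02],[0,0,0,0,0.1],[0,0,0,0,0.25],[0,0,0,0,0.4],[0,0,0,0,0.4],[0,0,0,0,0.4]],
  ],
)

```text
t: 33.92
eef_pos: [495.4, 271.3, 26.3]
tcp_rot: [3.142, 0.0, -2.368]
ft_force: [-0.3, -0.1, 0.5]
opening: 0.692
grip_force: 0.0
```

```bash
python3 -c "
from h import *
st()"
```

```text
t 33.9167 F_tool [ 0.2  0.1 -0.5] grip 0.0 open 65.7 yaw -135.7 pos [495.4 271.3  26.3]
```

Released. I'll rise straight up, well clear, then move toward the robot so the top camera can see.

Request:
step_arm(
  plan=[
    [[0,0,-5,0,0.4],[0,0,-20,0,0.4],[0,0,-45,0,0.4],[0,0,-75,0,0.4],[0,0,-110,0,0.4],[0,0,-150,0,0.4],[0,0,-180,0,0.4],[0,0,-200,0,0.4]],
  ],
)

```text
t: 34.58
eef_pos: [495.8, 271.5, 230.3]
tcp_rot: [-3.14, 0.004, -2.368]
ft_force: [0.1, -0.2, -0.3]
opening: 0.698
grip_force: 0.0
```

```bash
python3 -c "
from h import *
st()
a=env.read_camera('scene');cv2.imwrite('pics/s9.png',a)
cv2.imwrite('pics/c9.png',np.hstack([cv2.resize(a[130:200,270:360],None,fx=5,fy=5,interpolation=2),cv2.resize(a[150:300,60:400],(340,350))]))"
```

```text
t 34.5833 F_tool [ 0.  -0.2  0.3] grip 0.0 open 66.3 yaw -135.7 pos [495.8 271.5 230.3]
```

View pics/c9.png

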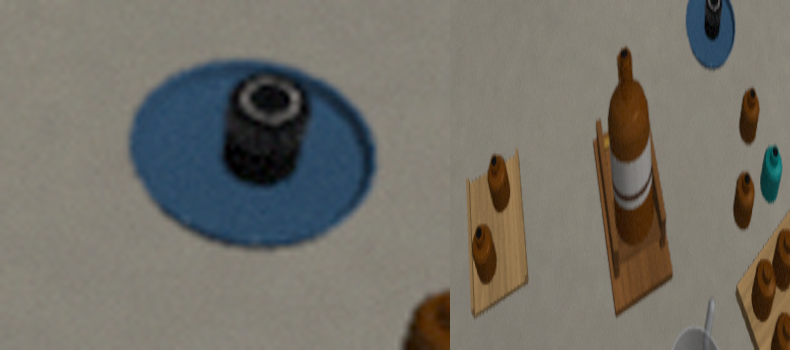

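The cap stands upright, closed top up, flat inside the dish (ring at (268,98) in the crop, base at (262,170)). The bottles are where they were, and the arm is clear.

```bash
python3 -c "
from h import *
P=[496,271,5];print(proj('scene',[496,271,49])-proj('scene',P))
print(env.job_done())"
```

```text
[  2.09036294 -11.48873802]
the job is handed in; nothing more can be done
None
```

I unscrewed the black cap, kept hold of it as it came free and was lifted clear of the neck, and set it upright and flat in the blue dish; the small bottles were left standing, and I handed the job in at about 35 s.

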